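Hold the ball tray up to the little robot's camera

TASK

The wheeled robot is to learn its target, a polished steel ball that must not be touched. Lift the aluminium tray with the upright grip plate out of the open case, the ball lying loose in its seat, and carry it to the robot's camera without letting the ball roll out. Finish holding the tray there, still and level, in the air: ball straight in front of the lens at lens height, 12 cm away, with the tray's ball end pointing straight at the lens and the grip behind the ball; leave the wheeled robot and everything else on the bench where they stand.

Things in the scene. Friction and masses are not known exactly. Their poses are not given: they have to be found in the camera images.
- tray_grip (a point): Centre of the upright grip plate that rises from the middle of the loose aluminium ball tray: flat faces, 48 mm along x, 14 mm thick across y (fingers close along y). This point is 58 mm above the tray's underside and 24 mm below the plate's top. x runs along the tray to the end with the ball, y across, z up.
- tray_seat (a point): Centre of the ball when it lies in its seat: 52 mm from tray_grip along the tray's x and 37 mm lower (21 mm above the tray's underside); axes are the tray's. The seat is a round 15 mm hole that the ball sinks 2 mm into; it rolls out when tipped beyond about 25 degrees, or jerked (a quick snap of 8 degrees throws it out). An equal seat at the other end (x = -52 mm) is empty.
- ball_center (a point): Centre of the loose polished steel ball, 30 mm in diameter, about 0.11 kg, lying in the seat at the tray's x end. Its axes turn as it rolls.
- lens (a point): Centre of the front glass of the camera on the small blue wheeled robot, 122 mm above the bench. The camera looks level along -x of this frame: a thing in front of the lens has negative x; y is across, z up. The rest of the wheeled robot lies on the +x side.
- tray: The same tray: a plate 170 x 84 mm, 8 mm thick, with a lip up to 14 mm above its underside, about 0.2 kg; origin at the centre of its underside, axes as at tray_grip. It starts in a recess 10 mm deep in the case's foam, its underside 26 mm above the bench, with 3 mm or more of play all round: lift it straight up.
- ball: The same ball; origin on its surface, turning with it.
- car: The small wheeled robot, 205 mm long, 190 mm wide over its two wheels, 151 mm high, 0.9 kg, standing free on the bench; origin on the bench under the middle of its decks, the lens 110 mm away along its -x. Leave it where it stands.
- case: Open black hard case with grey foam, 270 x 200 mm, 45 mm high, fixed; origin at the centre of its underside, long side along x. The tray lies in the foam's recess, its x along the case's. The 32 mm high lid is folded flat on the bench on the +y side, 210 mm between centres.
- spare_wheel: Bystander: a spare wheel lying flat, 65 mm across, 28 mm high; origin at the centre of its underside.
- screwdriver: Bystander: a screwdriver 170 mm long lying on the bench along its x.
Not all that is in view belongs to the job. What is meant by the tray is not pink, and is the smaller of those in its own colour.

How it is judged (in metres and radians):
On the way, in this order (a step that is already met when the one before it is completed fails the run):
1. the tray is lifted out of the case, its underside clear above the case's edge, ball in its seat (height (world z) of tray_grip above 0.115 m and contact force between tray and case below 0.05 N and contact force between the fingers and tray above 1 N and distance between ball_center and tray_seat below 0.006 m), for 0.2 s.
2. the tray is held still and level with the ball in front of the lens (distance between ball_center and tray_seat below 0.006 m and contact force between the fingers and tray above 1 N and contact force between tray and car below 0.05 N and contact force between tray and case below 0.05 N and contact force between tray and spare_wheel below 0.05 N and x of tray_seat in the frame of lens between -0.155 and -0.085 m and y of tray_seat in the frame of lens between -0.015 and 0.015 m and z of tray_seat in the frame of lens between -0.015 and 0.015 m and x of lens in the frame of tray_seat above 0.06 m and angle between the x axis of tray_seat and the x axis of lens, either way round below 0.26 rad and angle between tray_seat's own z axis and vertical below 0.09 rad and linear speed of tray below 0.03 m/s and angular speed of tray below 0.25 rad/s and linear speed of ball below 0.04 m/s), for 0.5 s.
At the end, for the whole second after the job is handed in: Finished while holding: the fingers hold the tray in the air, nothing else bears it, it is still and level within 5 degrees, the ball lies in its seat, 85 to 155 mm in front of the lens and within 15 mm of its axis sideways and up or down; the tray's ball end points at the lens within 15 degrees (all of step 2); the arm keeps its last pose, push and grip.
It fails at once if the ball leaves its seat (distance between ball_center and tray_seat above 0.01 m).
It fails at once if the robot touches the polished ball (contact force between any of the arm, the fingers and ball above 0.3 N).
It fails at once if the wheeled robot is shifted (distance of car from where it was at the start of the episode above 0.01 m).
It fails at once if a bystander is disturbed (distance of any of spare_wheel, screwdriver from where it was at the start of the episode above 0.02 m).
It also fails if it takes over 48 s, if anything falls off the work surface, if the arm or the gripper's body presses on something with over 40 N, if the wrist force passes 120 N, or if a joint passes its speed limit or range.

ROBOT

A 7-joint arm with a two-finger parallel gripper is mounted at the origin on the work surface. World frame = base frame: x ahead of the robot, y to its left, z up, the work surface at z = 0. Lengths are in mm, angles in rad, forces in N, time in s.
With the tool pointing down it reaches from about 425 to 825 mm from the base axis. Payload 3.6 kg.
Tool frame: the origin (TCP) lies midway between the tips of the shut fingers; the grasp point (between the pads) lies 19 mm behind it; z points along the fingers, y is the line along which they close (so a half turn about z gives the same grasp; the last joint's range is limited). The gripper opens to 85 mm and grips with 20 to 120 N. Pads are 22 mm wide; open, the fingers measure 114 mm over their backs; the gripper's body (76 mm by 85 mm) begins 54 mm behind the grasp point. The pads swing forward as they close: fully open they stand 13 mm farther back than shut.
Start: joints at [1.204, 0.615, -0.013, 1.423, 0.008, 1.103, -0.04], TCP at [216.654, -612.8, 231.297] pointing down, gripper open.
Joint ranges: [-3.12, 3.12], [-0.3, 2.06], [-1.34, 1.32], [0.26, 2.42], [-1.36, 4.5], [0.01, 1.98], [-2.84, 2.84]. Speed limits (rad/s): [2.79, 2.79, 3.14, 3.14, 3.14, 3.14, 3.14].

INTERFACE

Orientations are given as a 3x3 rotation matrix whose columns are the frame's x, y, z axes.
In Python, from bench import bot gives the robot as it stands.
- The arm moves only by the tool drive_tool, never from a script. Its argument "moves" is a list of rows, each a list of 2 entries, a list of its own where there are three numbers: the shift along the tool's x, y, z scaled (see below), then the turn, a rotation vector about the tool's x, y, z scaled (see below). In form: [[[dx, dy, dz], [rx, ry, rz]], ...]. A call has 1 to 10 rows; each row shifts and turns the commanded pose from where the row before left it, along the tool's axes as they then stand; what a row does not reach is not made up. The controller multiplies each number of a shift by 0.04 m and each number of a turn by 6 degrees. A row lasts 1/10 s, in which the tool goes at most 50 mm and 8.59 degrees, less where a joint would pass 70% of its speed; a pose out of reach is approached as far as the arm can. A call with a number of a shift or a turn outside -1 to 1 is refused whole. A call with a gripper value outside its range is refused whole. "grip" is the opening, from 0 (shut) to 1 (fully open), set as the call begins (left out, the last holds). The fingers move at their own pace and stop on an object; "force" is the grip in N (left out, the last holds). Time passes only in rows, so rows that do not move let the fingers close. It gives the time, the measured TCP pose, the force, the opening and the grip force at its end, in the units of the state.
- bot.state(): the state, without advancing time (a new reading comes with each control period).
- bot.camera(name): name is "side" or "top"; returns the picture (384x512x3 uint8, blue, green, red); there is no depth.
- bot.camera_params(name): a dict with "fx", "fy", "cx", "cy" (pixels), "D" ([k1, k2, p1, p2, k3] as OpenCV has them; the pictures are not rectified), "extrinsics" (4x4, takes a point from world to camera coordinates). Camera axes: x right, y up, looking along -z (the intrinsics and any distortion apply to the point x, -y, -z); pixel columns grow to the right and rows downward; lengths in mm; the calibration is good to about 2 mm. A picture is of the moment at which its call begins. camera_params takes no time and is no camera call.
- bot.hand_in(): hands the job in; it is judged then, once.
Trained networks look in the newest picture that a camera, given by its name, has taken for a name from the list of things; names that differ only in an ending like _2 or _b are one class to them, and where a whole thing is asked for, a point or a joint stands for the part that bears it (a point fixed in the world has none). Each returns a list of dicts, best first, with "p" (0 to 1); they miss things now and then, are a little off and sometimes report something else, mostly with a low value. They report only what shows in the picture. A call takes as long as a camera call. They do not tell look-alikes from the thing itself.
- bot.outline_of(camera, label): "region" (384x512 bool, what is visible of it) and "rect" ([left, top, right, bottom] in pixels, round what is visible of it).
- bot.tip_of(camera, label): "centre" ([row, column] in pixels: a listed point, or the origin of a listed thing).
The state is a dict: "time_s": time; "joints": joint angles; "joint_velocities": joint speeds; "joint_efforts": joint torques, N m; "ee_pos": TCP position; "orientation": TCP orientation; "force": force on the tool from outside, world axes, zero at the start; "torque": the same for the moment, N m; "finger_gap": finger opening in mm; "grip_force": force on a finger pad.
Only numpy, scipy, OpenCV 4.12 (cv2) and the standard library are available. Lean on these libraries where they do the work, as an engineer would, in place of code of your own. Each camera call takes 0.05 s, during which the arm holds its last target. There are 200 camera calls.

## Working session

There is one attempt and no reset: what is moved stays moved. The work goes in short steps, Python scripts to look and compute and a tool call to move; the robot and the scene stay as the last step left them, time stands still between calls to the robot, and variables do not carry over. Pictures are saved under pics/ and viewed, at most 10 in all, crops included, and the job is handed in when it is done.

Besides the shell and the picture viewer there is one more tool, called after ">>>" by a JSON object that holds its "name" and its "arguments". drive_tool: Moves the arm, as the interface text tells. Shifts and turns lie within -1 to 1; 1 stands for 0.04 m of shift or 6 degrees of turn. Its arguments: {"type":"object","properties":{"moves":{"type":"array"},"grip":{"type":"number"},"force":{"type":"number"}},"required":["moves"]}

```bash
mkdir -p pics; cat > h.py <<'E'
import numpy as np, cv2
from bench import bot
def ray(cam,rc):
    p=bot.camera_params(cam);K=np.array([[p['fx'],0,p['cx']],[0,p['fy'],p['cy']],[0,0,1.]])
    u=cv2.undistortPoints(np.array([[[rc[1],rc[0]]]],float),K,np.array(p['D'],float))[0,0]
    E=np.array(p['extrinsics']);R=E[:3,:3];o=-R.T@E[:3,3];d=R.T@np.array([u[0],-u[1],-1.])
    return o,d/np.linalg.norm(d)
def atz(cam,rc,z):
    o,d=ray(cam,rc);return o+d*(z-o[2])/d[2]
def proj(cam,P):
    p=bot.camera_params(cam);K=np.array([[p['fx'],0,p['cx']],[0,p['fy'],p['cy']],[0,0,1.]])
    E=np.array(p['extrinsics']);c=E[:3,:3]@np.array(P,float)+E[:3,3]
    q=cv2.projectPoints(np.array([[c[0],-c[1],-c[2]]]),np.zeros(3),np.zeros(3),K,np.array(p['D'],float))[0][0,0]
    return q[::-1].round(1)
def tri(a,b):
    (o1,d1),(o2,d2)=ray('top',a),ray('side',b)
    s=np.linalg.lstsq(np.c_[d1,-d2],o2-o1,rcond=None)[0]
    x,y=o1+s[0]*d1,o2+s[1]*d2
    return (x+y)/2,np.linalg.norm(x-y)
E
python3 - <<'E'
from h import *
np.set_printoptions(precision=1,suppress=True)
for c in('top','side'):
    cv2.imwrite(f'pics/{c}0.png',bot.camera(c)); print(c,ray(c,(192,256)))
    for l in('tray_grip','ball_center','tray','lens','car','case','spare_wheel','screwdriver'):
        print(l,[(np.round(d['centre'],1).tolist(),round(d['p'],2)) for d in bot.tip_of(c,l)])
print(bot.state())
E
```

```text
top (array([ 275.8,  108.7, 1260.8]), array([ 0.2, -0. , -1. ]))
tray_grip [([266.1, 208.1], 0.94), ([257.6, 124.5], 0.71), ([168.7, 209.5], 0.62)]
ball_center [([159.9, 215.5], 0.54), ([174.8, 209.0], 0.49)]
tray [([170.6, 210.2], 0.86), ([257.5, 129.1], 0.84), ([261.7, 212.9], 0.77)]
lens [([190.8, 348.8], 0.66), ([163.3, 215.5], 0.44)]
car [([190.9, 366.6], 0.73)]
case [([176.5, 213.6], 0.67)]
spare_wheel [([135.0, 283.6], 0.72)]
screwdriver []
side (array([ 420.4, -964.1,  719.2]), array([ 0.1,  0.9, -0.5]))
tray_grip [([178.0, 273.1], 0.73), ([152.4, 186.0], 0.65), ([197.5, 176.5], 0.6)]
ball_center [([192.0, 291.7], 0.65), ([200.1, 273.1], 0.43)]
tray [([192.6, 274.5], 0.9), ([171.3, 188.2], 0.88), ([209.5, 179.3], 0.64)]
lens [([262.3, 266.2], 0.94)]
car [([333.0, 282.4], 0.92), ([244.9, 345.1], 0.61)]
case [([201.2, 275.0], 0.56)]
spare_wheel [([245.7, 345.0], 0.68)]
screwdriver [([263.7, 214.2], 0.94)]
{'time_s': 0.9, 'joints': array([ 1.2,  0.6, -0. ,  1.4,  0. ,  1.1, -0. ]), 'joint_velocities': array([-0.,  0., -0., -0., -0., -0.,  0.]), 'joint_efforts': array([  0. , -46.9,   0.3, -17.1,   0. ,   0. ,   0. ]), 'ee_pos': array([ 216.7, -612.8,  231.3]), 'orientation': array([[ 0.9,  0.3,  0. ],
       [ 0.3, -0.9,  0. ],
       [ 0. , -0. , -1. ]]), 'force': array([ 0.2,  0.2, -0.4]), 'torque': array([-0. ,  0.1,  0. ]), 'grip_force': 0.0, 'finger_gap': 85.64602364428178}
```

View pics/top0.png

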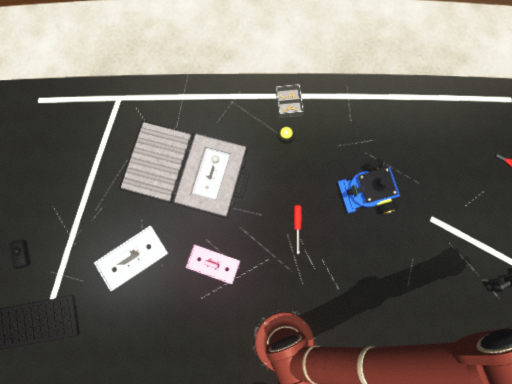

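View pics/side0.png

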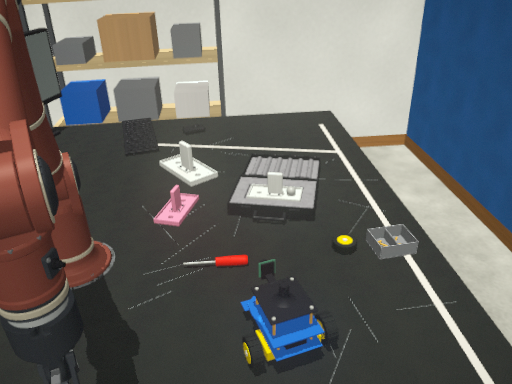

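The candidates for the tray are the silver one in the case (top 169,209; side 178,273), the larger white one (top 257,126) and the pink one (top 264,213). By the description it is the one in the case, the smaller of the two silver/white ones, and it has the ball. I'll check that in a crop.

```bash
python3 - <<'E'
from h import *
np.set_printoptions(precision=1,suppress=True)
t=cv2.imread('pics/top0.png');s=cv2.imread('pics/side0.png')
r=lambda im,y,x,h,w,S:cv2.resize(im[y:y+h,x:x+w],(w*S,h*S),interpolation=cv2.INTER_CUBIC)
a=np.hstack([r(t,120,170,75,100,4),r(s,150,225,75,100,4)]); b=np.hstack([r(t,150,320,70,100,4),r(s,250,230,70,100,4)])
cv2.imwrite('pics/crop1.png',np.vstack([a,b]))
print('base',proj('top',(0,0,0)),proj('top',(100,0,0)),proj('top',(0,100,0)))
print('grip',tri((168.7,209.5),(178.0+5,273.1)),atz('top',(168.7,209.5),84),atz('side',(178,273.1),84))
print('ball',tri((159.9,215.5),(192,291.7)),atz('top',(159.9,215.5),47),atz('side',(192,291.7),47))
print('lens',tri((190.8,348.8),(262.3,266.2)),atz('top',(190.8,348.8),122),atz('side',(262.3,266.2),122))
print('car',atz('top',(190.9,366.6),0),atz('side',(333,282.4),0))
print('wheel',atz('top',(135,283.6),0),atz('side',(245.7,345),0))
print('case',atz('top',(176.5,213.6),0),atz('side',(201.2,275),0))
print('big',tri((257.6,124.5),(152.4,186)))
for c in('top','side'):
  for l in('car','tray','case','ball'):
    for d in bot.outline_of(c,l):
        R=d['region'].astype(np.uint8)
        pts=np.argwhere(R)
        m=pts[:,::-1].astype(np.float32); print(c,l,round(d['p'],2),d['rect'],cv2.minAreaRect(m))
E
```

```text
base [342.2 284.1] [312.3 283.5] [342.6 254.9]
grip (array([586., 252.,  73.]), np.float64(14.883608957729336)) [590.8 251.   84. ] [580.2 261.7  84. ]
ball (array([635.5, 235. ,  42.4]), np.float64(2.531799996713362)) [632.9 234.5  47. ] [635.4 227.5  47. ]
lens (array([ 501.6, -214.6,  123.7]), np.float64(0.2229674691800865)) [ 501.8 -215.1  122. ] [ 502.  -212.4  122. ]
car [ 525.2 -316.1    0. ] [ 524.5 -307.5   -0. ]
wheel [742.  -15.5   0. ] [745.5 -14.7   0. ]
case [583.5 245.6   0. ] [585.4 257.    0. ]
big (array([289.5, 533.6,  75. ]), np.float64(0.7735868579707599))
top car 0.62 [337.2, 159.8, 401.2, 212.4] ((368.8000183105469, 189.90000915527344), (54.07494354248047, 55.97230911254883), 71.56505584716797)
top tray 0.97 [95.1, 226.3, 167.2, 288.5] ((130.3461456298828, 257.76922607421875), (33.83671188354492, 69.0601806640625), 56.3099365234375)
top tray 0.85 [191.5, 149.3, 231.0, 201.2] ((211.32427978515625, 172.6577911376953), (24.684738159179688, 48.45145034790039), 17.818889617919922)
top case 0.78 [119.6, 120.1, 248.5, 217.3] ((186.29379272460938, 167.69061279296875), 
[... 503 characters left out ...]
195, 35.20370101928711), 43.83086395263672)
side tray 0.86 [246.7, 170.8, 301.2, 199.4] ((274.61761474609375, 185.42694091796875), (53.88796615600586, 27.491228103637695), 3.6913859844207764)
side tray 0.84 [156.9, 185.8, 197.6, 223.7] ((175.50001525878906, 208.50001525878906), (27.93323516845703, 44.35736846923828), 31.263729095458984)
side case 0.6 [225.8, 152.7, 322.2, 222.0] ((272.71826171875, 186.4441680908203), (90.8399887084961, 67.18596649169922), 4.085616588592529)
side case 0.25 [184.2, 254.9, 249.5, 269.5] ((215.04139709472656, 260.7034606933594), (9.630412101745605, 62.24534606933594), 86.633544921875)
side ball 0.45 [287.3, 186.8, 292.9, 197.5] ((291.0, 190.0), (8.0, 8.0), 90.0)
```

View pics/crop1.png

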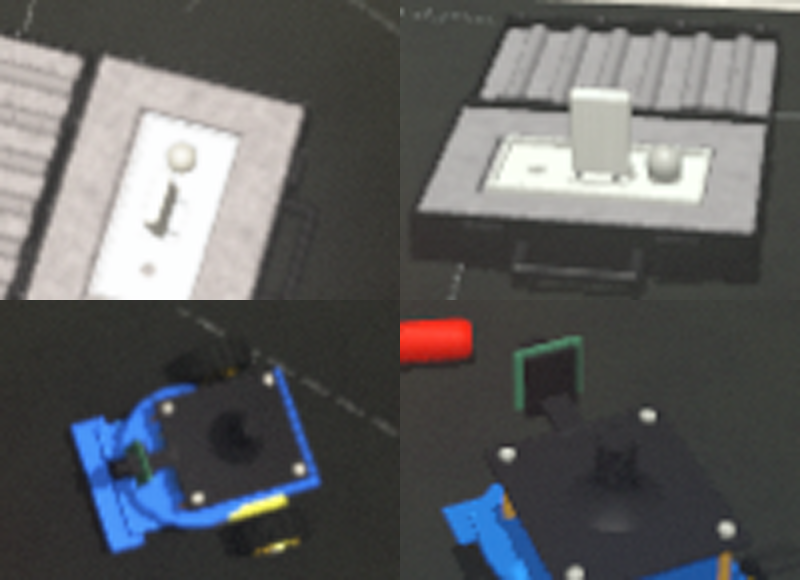

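The top crop shows the silver tray in the foam with the ball at the upper seat (about 215,159) and the empty seat at about (207,187). So this is the tray with the ball and the choice holds. The car's lens is at about (349,191) in top, looking to the left in the image.

```bash
python3 - <<'E'
from h import *
np.set_printoptions(precision=2,suppress=True)
c=lambda x,y,y0,x0:(y0+(y+.5)/4-.5,x0+(x+.5)/4-.5)
ball=atz('top',c(181,158,120,170),47); es=atz('top',c(148,270,120,170),34)
print('ball',ball,'seat2',es,np.linalg.norm((ball-es)[:2]),'mid',(ball+es)/2,'az',np.degrees(np.arctan2(*(ball-es)[1::-1])))
sb=atz('side',(150+160/4,225+(663-400)/4),47);se=atz('side',(150+169/4,225+(537-400)/4),34)
print('side',sb,se,np.linalg.norm((sb-se)[:2]),'mid',(sb+se)/2,'az',np.degrees(np.arctan2(*(sb-se)[1::-1])))
# plate top edge mid in side
print('platetop',atz('side',(150+90/4,225+200/4),108))
# tray corners, case fits
for l in('tray',):
  for d in bot.outline_of('top',l): pass
S=[c(x,y-300,150,320) for x,y in((168,408),(268,379),(300,469),(197,498))]
W=np.array([atz('top',s,105) for s in S]);print(W)
f=(W[0]+W[3])/2;b=(W[1]+W[2])/2
a1=np.degrees(np.arctan2(*(b-f)[1::-1]));v=(W[0]-W[3]+W[1]-W[2]);print('carx az',a1,np.degrees(np.arctan2(v[1],v[0]))-90,'ctr',W.mean(0))
# blue front panel edge
P=[atz('top',c(x,y-300,150,320),50) for x,y in((72,426),(113,551))];e=P[0]-P[1];print('front',np.degrees(np.arctan2(e[1],e[0]))-90)
L=np.array([502,-214.]);d=W.mean(0)[:2]-L;print('lens-ctr',np.linalg.norm(d),np.degrees(np.arctan2(d[1],d[0])))
# side screws
S2=[(250+(y-300)/4,230+(x-400)/4) for x,y in((507,454),(648,415),(728,529),(575,573))]
for z in (90,105):print(np.array([atz('side',s,z) for s in S2]))
E
```

```text
ball [635.76 236.77  47.  ] seat2 [536.69 266.28  34.  ] 103.37502500913565 mid [586.23 251.52  40.5 ] az -16.589807012172948
side [634.62 241.02  47.  ] [534.59 263.9   34.  ] 102.61153725580955 mid [584.61 252.46  40.5 ] az -12.882093066551313
platetop [585.15 252.33 108.  ]
[[ 553.94 -267.    105.  ]
 [ 579.04 -355.98  105.  ]
 [ 500.35 -377.45  105.  ]
 [ 476.22 -286.64  105.  ]]
carx az -74.68675903271212 -75.27387158529395 ctr [ 527.39 -321.77  105.  ]
front -74.8528198178014
lens-ctr 110.71724158224077 -76.74403905889815
[[ 475.6  -258.91   90.  ]
 [ 555.9  -237.25   90.  ]
 [ 581.27 -329.44   90.  ]
 [ 500.27 -349.7    90.  ]]
[[ 474.28 -275.73  105.  ]
 [ 552.67 -254.58  105.  ]
 [ 577.44 -344.57  105.  ]
 [ 498.37 -364.35  105.  ]]
```

```bash
cat >> h.py <<'E'
def plan(tgt,az=None):
    s=bot.state();R=np.array(s['orientation']);d=R.T@(np.array(tgt)-s['ee_pos'])/40
    a=np.degrees(np.arctan2(R[1,0],R[0,0]))
    print('t',s['time_s'],'pos',np.round(s['ee_pos'],1),'az',round(a,2),'tilt',np.round(R[2],4),'rows of shift',np.round(d,2),'turn z units',None if az is None else round(-((az-a+180)%360-180)/6,2))
E
python3 -c "
from h import *
plan((470,-170,231));s=bot.state();R=s['orientation'];print(R.T@np.array([116,422,-41])/40)"
```

```text
t 1.35 pos [ 216.6 -612.8  231.3] az 19.47 tilt [ 0. -0. -1.] rows of shift [ 9.66 -8.33  0.01] turn z units None
[ 6.25106703 -8.97973691  1.02548084]
```

>>> {"name": "drive_tool", "arguments": {"moves": [[[0.9, -0.78, 0], [0, 0, 0]], [[0.9, -0.78, 0], [0, 0, 0]], [[0.9, -0.78, 0], [0, 0, 0]], [[0.9, -0.78, 0], [0, 0, 0]], [[0.9, -0.78, 0], [0, 0, 0]], [[0.9, -0.78, 0], [0, 0, 0]], [[0.9, -0.78, 0], [0, 0, 0]], [[0.9, -0.78, 0], [0, 0, 0]], [[0.9, -0.78, 0], [0, 0, 0]], [[0.9, -0.78, 0], [0, 0, 0]]], "grip": 1}}

```text
time_s: 2.35
ee_pos: [453.0, -197.0, 231.8]
orientation: [[0.943, 0.333, 0.001], [0.333, -0.943, -0.0], [0.001, 0.001, -1.0]]
force: [0.9, -0.8, -0.7]
finger_gap: 85.4
grip_force: 0.0
```

>>> {"name": "drive_tool", "arguments": {"moves": [[[0.65, -0.92, 0], [0, 0, 0]], [[0.65, -0.92, 0], [0, 0, 0]], [[0.65, -0.92, 0], [0, 0, 0]], [[0.65, -0.92, 0], [0, 0, 0]], [[0.65, -0.92, 0], [0, 0, 0]], [[0.65, -0.92, 0], [0, 0, 0]], [[0.65, -0.92, 0], [0, 0, 0]], [[0.65, -0.92, 0], [0, 0, 0]], [[0.65, -0.92, 0], [0, 0, 0]], [[0.65, -0.92, 0], [0, 0, 0]]]}}

```text
time_s: 3.35
ee_pos: [575.0, 236.7, 231.6]
orientation: [[0.943, 0.333, 0.001], [0.333, -0.943, 0.0], [0.001, 0.0, -1.0]]
force: [0.0, 0.2, -0.1]
finger_gap: 85.5
grip_force: 0.0
```

>>> {"name": "drive_tool", "arguments": {"moves": [[[0, 0, 0], [0, 0, -1]], [[0, 0, 0], [0, 0, -1]], [[0, 0, 0], [0, 0, -1]], [[0, 0, 0], [0, 0, -1]], [[0, 0, 0], [0, 0, -1]], [[0, 0, 0], [0, 0, -1]], [[0, 0, 0], [0, 0, -1]], [[0, 0, 0], [0, 0, -1]], [[0, 0, 0], [0, 0, -1]], [[0, 0, 0], [0, 0, -1]]]}}

```text
time_s: 4.35
ee_pos: [574.6, 234.8, 231.4]
orientation: [[0.179, 0.984, 0.0], [0.984, -0.179, -0.0], [-0.0, 0.0, -1.0]]
force: [-0.3, -0.0, 0.5]
finger_gap: 85.2
grip_force: 0.0
```

>>> {"name": "drive_tool", "arguments": {"moves": [[[0, 0, 0], [0, 0, -1]], [[0, 0, 0], [0, 0, -1]], [[0, 0, 0], [0, 0, -1]], [[0, 0, 0], [0, 0, -1]], [[0, 0, 0], [0, 0, -1]], [[0, 0, 0], [0, 0, -1]], [[0, 0, 0], [0, 0, -1]], [[0, 0, 0], [0, 0, -1]], [[0, 0, 0], [0, 0, -1]], [[0, 0, 0], [0, 0, -1]]]}}

```text
time_s: 5.35
ee_pos: [574.7, 234.7, 231.4]
orientation: [[-0.763, 0.647, 0.0], [0.647, 0.763, -0.0], [-0.0, -0.0, -1.0]]
force: [-0.3, -0.4, 0.8]
finger_gap: 85.6
grip_force: 0.0
```

```bash
python3 -c "
from h import *
plan((586,252,150),164);print(bot.state()['joints'])"
```

```text
t 5.35 pos [574.7 234.7 231.4] az 139.69 tilt [-3.e-04 -0.e+00 -1.e+00] rows of shift [0.07 0.51 2.03] turn z units -4.05
[-0.02455747  0.65349003 -0.70319104  1.50073017  0.44530337  1.15162978
  0.05835076]
```

>>> {"name": "drive_tool", "arguments": {"moves": [[[0.07, 0.51, 0.5], [0, 0, 0]], [[0, 0, 0.5], [0, 0, -1]], [[0, 0, 0.5], [0, 0, -1]], [[0, 0, 0.5], [0, 0, -1]], [[0, 0, 0], [0, 0, -1]], [[0, 0, 0], [0, 0, -0.05]], [[0, 0, 0], [0, 0, 0]]]}}

```text
time_s: 6.05
ee_pos: [586.0, 252.4, 151.7]
orientation: [[-0.959, 0.282, 0.001], [0.282, 0.959, 0.001], [-0.0, 0.001, -1.0]]
force: [0.5, 0.2, -0.8]
finger_gap: 85.4
grip_force: 0.0
```

```bash
python3 - <<'E'
from h import *
plan((586,252,69),164)
t=bot.camera('top');s=bot.camera('side')
r=lambda im,y,x,h,w,S:cv2.resize(im[y:y+h,x:x+w],(w*S,h*S),interpolation=cv2.INTER_CUBIC)
cv2.imwrite('pics/crop2.png',np.hstack([r(t,120,160,90,100,4),r(s,130,225,90,100,4)]))
for c in('top','side'):print(c,[(np.round(d['centre'],1),round(d['p'],2)) for d in bot.tip_of(c,'tray_grip')],proj(c,(586,252,84)),proj(c,(586,252,108)),proj(c,bot.state()['ee_pos']))
E
```

```text
t 6.05 pos [586.  252.4 151.7] az 163.63 tilt [-4.e-04  7.e-04 -1.e+00] rows of shift [-0.   -0.01  2.07] turn z units -0.06
top [(array([173.3, 209.8]), 0.9), (array([264.3, 207.7]), 0.83), (array([255.9, 123.7]), 0.82)] [170.  209.2] [168.2 208.3] [164.7 206.5]
side [(array([151.9, 185.5]), 0.91), (array([193.4, 175.7]), 0.73), (array([179.9, 272.1]), 0.57)] [179.3 275.3] [172.5 275.3] [159.8 275.2]
```

View pics/crop2.png

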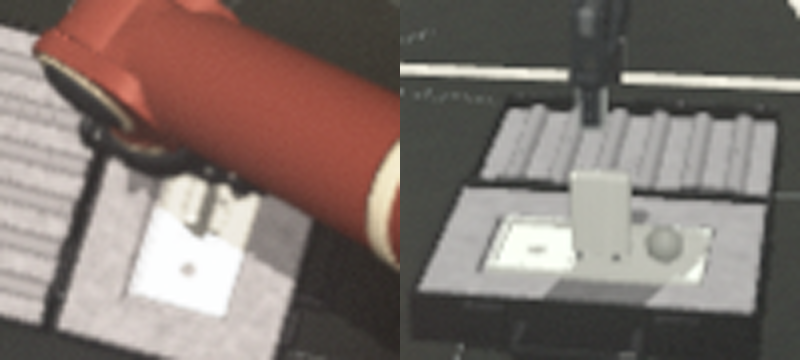

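The side crop shows the fingers over the plate (plate around 601,215 in the crop), aligned and with the ball clear. Going down.

>>> {"name": "drive_tool", "arguments": {"moves": [[[0, 0, 0.5], [0, 0, -0.06]], [[0, 0, 0.5], [0, 0, 0]], [[0, 0, 0.4], [0, 0, 0]], [[0, 0, 0.3], [0, 0, 0]], [[0, 0, 0.2], [0, 0, 0]], [[0, 0, 0.17], [0, 0, 0]], [[0, 0, 0], [0, 0, 0]], [[0, 0, 0], [0, 0, 0]]]}}

```text
time_s: 7.05
ee_pos: [585.9, 252.6, 69.0]
orientation: [[-0.962, 0.273, 0.001], [0.274, 0.962, 0.001], [-0.001, 0.001, -1.0]]
force: [0.1, 0.7, 1.0]
finger_gap: 85.4
grip_force: 0.0
```

>>> {"name": "drive_tool", "arguments": {"moves": [[[0, 0, 0], [0, 0, 0]], [[0, 0, 0], [0, 0, 0]], [[0, 0, 0], [0, 0, 0]]], "grip": 0.4, "force": 20}}

```text
time_s: 7.35
ee_pos: [585.8, 252.4, 69.0]
orientation: [[-0.962, 0.273, 0.001], [0.273, 0.962, 0.0], [-0.001, 0.001, -1.0]]
force: [-0.2, -0.1, -0.0]
finger_gap: 43.6
grip_force: 0.0
```

>>> {"name": "drive_tool", "arguments": {"moves": [[[0, 0, 0], [0, 0, 0]], [[0, 0, 0], [0, 0, 0]], [[0, 0, 0], [0, 0, 0]]], "grip": 0.25}}

```text
time_s: 7.65
ee_pos: [585.7, 252.3, 68.6]
orientation: [[-0.962, 0.273, 0.0], [0.273, 0.962, 0.0], [-0.0, 0.0, -1.0]]
force: [-0.9, 0.9, -0.6]
finger_gap: 21.1
grip_force: 0.0
```

>>> {"name": "drive_tool", "arguments": {"moves": [[[0, 0, 0], [0, 0, 0]], [[0, 0, 0], [0, 0, 0]], [[0, 0, 0], [0, 0, 0]], [[0, 0, 0], [0, 0, 0]]], "grip": 0}}

```text
time_s: 8.05
ee_pos: [585.6, 252.2, 68.5]
orientation: [[-0.962, 0.273, -0.0], [0.273, 0.962, -0.0], [0.0, -0.0, -1.0]]
force: [-0.9, -0.8, 0.4]
finger_gap: 13.7
grip_force: 26.8
```

>>> {"name": "drive_tool", "arguments": {"moves": [[[0, 0, 0], [0, 0, 0]], [[0, 0, 0], [0, 0, 0]], [[0, 0, 0], [0, 0, 0]]], "grip": 0, "force": 60}}

```text
time_s: 8.35
ee_pos: [585.6, 252.2, 68.6]
orientation: [[-0.962, 0.274, -0.0], [0.274, 0.962, -0.0], [0.0, -0.0, -1.0]]
force: [-0.9, -1.1, -0.0]
finger_gap: 13.2
grip_force: 58.9
```

>>> {"name": "drive_tool", "arguments": {"moves": [[[0, 0, -0.05], [0, 0, 0]], [[0, 0, -0.1], [0, 0, 0]], [[0, 0, -0.15], [0, 0, 0]], [[0, 0, -0.2], [0, 0, 0]], [[0, 0, -0.25], [0, 0, 0]], [[0, 0, -0.25], [0, 0, 0]], [[0, 0, -0.25], [0, 0, 0]], [[0, 0, -0.2], [0, 0, 0]], [[0, 0, -0.15], [0, 0, 0]], [[0, 0, -0.1], [0, 0, 0]]]}}

```text
time_s: 9.35
ee_pos: [585.8, 252.4, 137.3]
orientation: [[-0.962, 0.273, 0.001], [0.273, 0.962, 0.0], [-0.001, 0.0, -1.0]]
force: [0.6, 1.1, -3.6]
finger_gap: 13.5
grip_force: 58.5
```

>>> {"name": "drive_tool", "arguments": {"moves": [[[0, 0, -0.1], [0, 0, 0]], [[0, 0, -0.1], [0, 0, 0]], [[0, 0, -0.05], [0, 0, 0]], [[0, 0, 0], [0, 0, 0]], [[0, 0, 0], [0, 0, 0]], [[0, 0, 0], [0, 0, 0]]]}}

```text
time_s: 9.95
ee_pos: [585.5, 252.1, 146.2]
orientation: [[-0.962, 0.273, -0.001], [0.273, 0.962, -0.0], [0.0, -0.0, -1.0]]
force: [0.3, -0.9, -3.9]
finger_gap: 13.5
grip_force: 58.5
```

```bash
python3 - <<'E'
from h import *
t=bot.camera('top');s=bot.camera('side')
r=lambda im,y,x,h,w,S:cv2.resize(im[y:y+h,x:x+w],(w*S,h*S),interpolation=cv2.INTER_CUBIC)
cv2.imwrite('pics/crop3.png',np.hstack([r(t,120,160,90,100,4),r(s,120,225,90,100,4)]))
x=np.array([np.cos(np.radians(-75)),np.sin(np.radians(-75)),0]);L=np.array([502,-214.5,122])
g=L-.172*1000*x+[0,0,37];print('grip target',g)
st=bot.state();p=st['ee_pos'];ge=p+[0,0,15.5]
print('grip now est',ge,'seat px',[proj(c,ge+52*np.array([.962,-.273,0])-[0,0,37]) for c in('top','side')])
plan(g-[0,0,15.5],105)
E
```

```text
grip target [457.48312424 -48.36075788 159.        ]
grip now est [585.54486098 252.23242587 161.80152888] seat px [array([152.6, 212.1]), array([168.7, 291.6])]
t 10.05 pos [585.5 252.2 146.3] az 164.13 tilt [ 4.e-04 -2.e-04 -1.e+00] rows of shift [ 1.02 -8.1   0.07] turn z units 9.86
```

View pics/crop3.png

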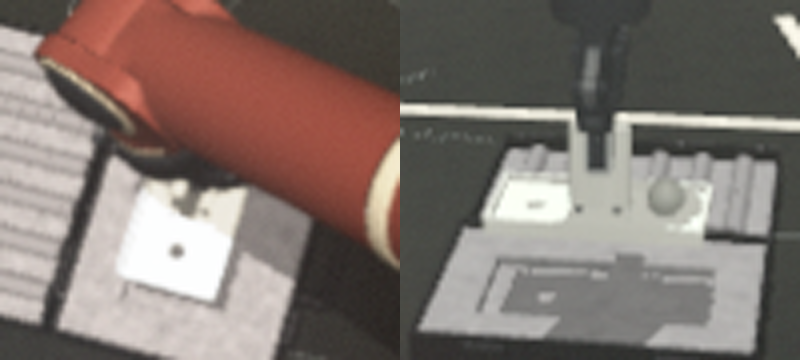

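Lifted level. The ball is in its seat at side (169,291), matching the prediction of (168.7,291.6). Now the carry.

>>> {"name": "drive_tool", "arguments": {"moves": [[[0.01, -0.1, 0], [0, 0, 0]], [[0.03, -0.2, 0], [0, 0, 0]], [[0.04, -0.3, 0], [0, 0, 0]], [[0.05, -0.4, 0], [0, 0, 0]], [[0.05, -0.4, 0], [0, 0, 0]], [[0.05, -0.4, 0], [0, 0, 0]], [[0.05, -0.4, 0], [0, 0, 0]], [[0.05, -0.4, 0], [0, 0, 0]], [[0.05, -0.4, 0], [0, 0, 0]], [[0.05, -0.4, 0], [0, 0, 0]]]}}

```text
time_s: 11.05
ee_pos: [531.3, 124.5, 146.7]
orientation: [[-0.962, 0.274, 0.0], [0.274, 0.962, -0.001], [-0.0, -0.001, -1.0]]
force: [0.6, 0.7, -3.6]
finger_gap: 13.3
grip_force: 58.5
```

>>> {"name": "drive_tool", "arguments": {"moves": [[[0.05, -0.4, 0], [0, 0, 0]], [[0.05, -0.4, 0], [0, 0, 0]], [[0.05, -0.4, 0], [0, 0, 0]], [[0.05, -0.4, 0], [0, 0, 0]], [[0.05, -0.4, 0], [0, 0, 0]], [[0.05, -0.4, 0], [0, 0, 0]], [[0.05, -0.4, 0], [0, 0, 0]], [[0.05, -0.3, 0], [0, 0, 0]], [[0.03, -0.2, 0], [0, 0, 0]], [[0.01, -0.1, 0], [0, 0, 0]]]}}

```text
time_s: 12.05
ee_pos: [477.4, -0.7, 146.6]
orientation: [[-0.962, 0.274, 0.0], [0.274, 0.962, -0.0], [-0.0, -0.0, -1.0]]
force: [-0.4, 0.1, -3.0]
finger_gap: 13.5
grip_force: 58.5
```

>>> {"name": "drive_tool", "arguments": {"moves": [[[0, 0, 0], [0, 0, 0.1]], [[0, 0, 0], [0, 0, 0.2]], [[0, 0, 0], [0, 0, 0.3]], [[0, 0, 0], [0, 0, 0.4]], [[0, 0, 0], [0, 0, 0.4]], [[0, 0, 0], [0, 0, 0.4]], [[0, 0, 0], [0, 0, 0.4]], [[0, 0, 0], [0, 0, 0.4]], [[0, 0, 0], [0, 0, 0.4]], [[0, 0, 0], [0, 0, 0.4]]]}}

```text
time_s: 13.05
ee_pos: [478.0, 1.1, 146.6]
orientation: [[-0.805, 0.593, 0.0], [0.593, 0.805, 0.001], [0.0, 0.001, -1.0]]
force: [-0.1, 0.6, -3.6]
finger_gap: 13.1
grip_force: 58.5
```

>>> {"name": "drive_tool", "arguments": {"moves": [[[0, 0, 0], [0, 0, 0.4]], [[0, 0, 0], [0, 0, 0.4]], [[0, 0, 0], [0, 0, 0.4]], [[0, 0, 0], [0, 0, 0.4]], [[0, 0, 0], [0, 0, 0.4]], [[0, 0, 0], [0, 0, 0.4]], [[0, 0, 0], [0, 0, 0.4]], [[0, 0, 0], [0, 0, 0.4]], [[0, 0, 0], [0, 0, 0.4]], [[0, 0, 0], [0, 0, 0.4]]]}}

```text
time_s: 14.05
ee_pos: [478.1, 1.2, 146.6]
orientation: [[-0.495, 0.869, 0.001], [0.869, 0.495, 0.001], [0.0, 0.001, -1.0]]
force: [-0.0, 0.1, -2.5]
finger_gap: 13.2
grip_force: 58.5
```

>>> {"name": "drive_tool", "arguments": {"moves": [[[0, 0, 0], [0, 0, 0.4]], [[0, 0, 0], [0, 0, 0.4]], [[0, 0, 0], [0, 0, 0.4]], [[0, 0, 0], [0, 0, 0.3]], [[0, 0, 0], [0, 0, 0.2]], [[0, 0, 0], [0, 0, 0.1]], [[0, 0, 0], [0, 0, 0]], [[0, 0, 0], [0, 0, 0]]]}}

```text
time_s: 14.85
ee_pos: [477.8, 0.2, 146.5]
orientation: [[-0.325, 0.946, 0.0], [0.946, 0.325, 0.0], [0.0, 0.0, -1.0]]
force: [-0.3, 0.3, -3.0]
finger_gap: 13.5
grip_force: 58.5
```

```bash
python3 -c "
from h import *
plan((457.5,-48.4,143.5),105);print(bot.state()['joints'])"
```

```text
t 14.85 pos [4.778e+02 2.000e-01 1.465e+02] az 108.95 tilt [ 1.e-04  1.e-04 -1.e+00] rows of shift [-0.99 -0.88  0.08] turn z units 0.66
[ 0.3388031   0.52249612 -0.55837271  1.99986076  0.40772697  0.72957493
 -0.13817627]
```

>>> {"name": "drive_tool", "arguments": {"moves": [[[-0.07, -0.06, 0], [0, 0, 0]], [[-0.12, -0.11, 0.02], [0, 0, 0]], [[-0.2, -0.18, 0.02], [0, 0, 0]], [[-0.2, -0.18, 0.02], [0, 0, 0]], [[-0.2, -0.18, 0.02], [0, 0, 0]], [[-0.12, -0.11, 0], [0, 0, 0]], [[-0.08, -0.06, 0], [0, 0, 0]], [[0, 0, 0], [0, 0, 0.1]], [[0, 0, 0], [0, 0, 0.15]], [[0, 0, 0], [0, 0, 0.2]]]}}

```text
time_s: 15.85
ee_pos: [457.7, -48.1, 143.5]
orientation: [[-0.279, 0.96, 0.001], [0.96, 0.279, 0.001], [0.0, 0.001, -1.0]]
force: [0.3, -0.1, -3.0]
finger_gap: 13.5
grip_force: 58.5
```

>>> {"name": "drive_tool", "arguments": {"moves": [[[0, 0, 0], [0, 0, 0.15]], [[0, 0, 0], [0, 0, 0.06]], [[0, 0, 0], [0, 0, 0]], [[0, 0, 0], [0, 0, 0]], [[0, 0, 0], [0, 0, 0]]]}}

```text
time_s: 16.35
ee_pos: [457.4, -48.7, 143.3]
orientation: [[-0.258, 0.966, -0.0], [0.966, 0.258, 0.0], [0.0, 0.0, -1.0]]
force: [0.2, 0.6, -3.7]
finger_gap: 13.5
grip_force: 58.5
```

```bash
python3 - <<'E'
from h import *
np.set_printoptions(precision=1,suppress=True)
plan((457.5,-48.4,143.5),105)
t=bot.camera('top');s=bot.camera('side')
r=lambda im,y,x,h,w,S:cv2.resize(im[y:y+h,x:x+w],(w*S,h*S),interpolation=cv2.INTER_CUBIC)
cv2.imwrite('pics/crop4.png',np.hstack([r(t,150,290,90,100,4),r(s,180,215,90,100,4)]))
x=np.array([np.cos(np.radians(-75)),np.sin(np.radians(-75)),0]);b=np.array([502,-214.5,122])-120*x
for c in('top','side'):
    print(c,'ball exp',proj(c,b),'lens exp',proj(c,b+120*x))
    for l in('ball_center','lens'):print(l,[(np.round(d['centre'],1),round(d['p'],2)) for d in bot.tip_of(c,l)])
E
```

```text
t 16.35 pos [457.4 -48.7 143.3] az 104.98 tilt [ 0.  0. -1.] rows of shift [ 0.  0. -0.] turn z units -0.0
top ball exp [200.3 314.3] lens exp [190.8 348.6]
ball_center [(array([187.8, 350. ]), 0.45)]
lens [(array([191.8, 349.3]), 0.58)]
side ball exp [234.2 248. ] lens exp [262.9 266.3]
ball_center [(array([231.6, 247.3]), 0.55)]
lens [(array([264.6, 264.6]), 0.94)]
```

View pics/crop4.png

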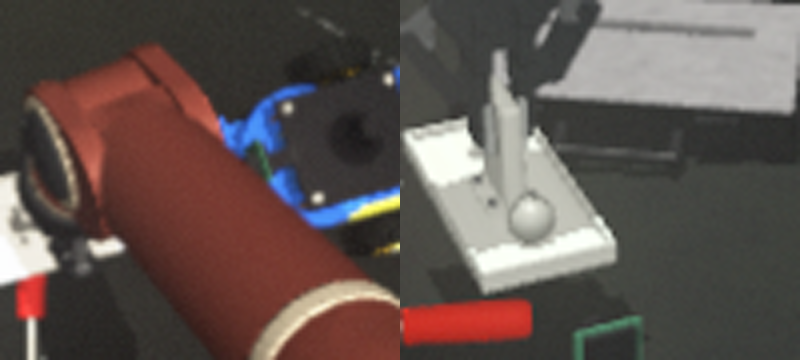

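In the side crop the ball sits in its seat at about (234,248), as predicted, with the tray level and pointing at the lens board. I'll hold still, then hand in.

>>> {"name": "drive_tool", "arguments": {"moves": [[[0, 0, 0], [0, 0, 0]], [[0, 0, 0], [0, 0, 0]], [[0, 0, 0], [0, 0, 0]], [[0, 0, 0], [0, 0, 0]], [[0, 0, 0], [0, 0, 0]], [[0, 0, 0], [0, 0, 0]]]}}

```text
time_s: 17.25
ee_pos: [457.4, -48.7, 143.3]
orientation: [[-0.258, 0.966, 0.0], [0.966, 0.258, 0.0], [0.0, 0.0, -1.0]]
force: [-0.3, -1.7, -3.5]
finger_gap: 13.3
grip_force: 58.5
```

```bash
python3 -c "
from bench import bot
print(bot.hand_in())"
```

```text
the job is handed in; nothing more can be done
None
```

I handed the job in with the arm holding the tray still and level, the ball in its seat about 12 cm in front of the lens and on its axis; the hand-in gave no verdict back.

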